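Prop out the windscreen's leg and weight its foot

TASK

It is getting windy: swing the red prop leg of the small steel windscreen out by pushing it, until it has come up against the rubber-tipped screw on the yellow stop post, and press it home there with a steady push of about 10 N (feel for it; the leg bends if it is forced). Then set the grill press upright on the middle of the leg's foot plate as a weight and let go, leaving the leg swung out. Do not drop the press on the foot or ram it down, and leave the other loose things where they are.

Things in the scene. Friction and masses are not known exactly. Their poses are not given: they have to be found in the camera images.
- windscreen: Low steel windscreen, fixed. Origin: on the leg's upright hinge axis, worktop level. Panel upright, 3 mm thick, 120 mm high, parallel to its y axis at x = -55 mm, y -30 to +205 mm; base plate 4 mm thick, x -65 to +110 mm, y as the panel. Hinge pin at the origin, 12 mm across, 96 mm high.
- leg: Red prop leg. Origin on the hinge axis at worktop level; its +y points from hinge to foot; folded, that is the windscreen's +y. Swings out clockwise seen from above (yaw falls, +x face leading); starts 0.15 to 0.5 rad out. Upright blade 8 mm thick, y 5 to 105 mm, z 8 to 90 mm: push its -x face near y 75. Friction hinge (0.15 N m) stays where left. More than 20 N from the robot bends it.
- stop: Yellow stop post, fixed, 14 x 20 mm, 60 mm high, 90 mm from the hinge at 1.15 to 1.6 rad from the folded leg. Origin on the hinge axis, worktop level; its axes are those of a leg that just touched the post's bare face. But a rubber-tipped screw sticks out of that face by an unmeasured 3 to 17 mm and stops the leg that much sooner: feel for it. Pressed home means 6 N or more for 0.2 s.
- leg_pad (a point): Point on the leg's leading (+x) face, 90 mm from the hinge, 45 mm above the worktop, that meets the tip of the stop screw.
- stop_face (a point): Point on the bare face of the stop post where the screw comes out, 90 mm from the hinge, 45 mm above the worktop. With the leg home, leg_pad is 3 to 17 mm from it (the screw's set length).
- foot (a point): Middle of the top of the leg's flat foot plate (black rubber patch), 152.5 mm from the hinge, 12 mm above the worktop; axes as the leg's. The plate is 90 mm (x) by 96 mm (y); the tall blade ends 48 mm from this point, towards the hinge.
- press: Small round grill press, about 0.6 kg (0.5 to 0.75): dark steel disc 72 mm across and 16 mm thick, steel stem 14 mm across, wooden knob 26 mm across from 52 to 82 mm above the underside. Origin: centre of the underside, z up. Grasp the knob from above.
- shaker: Capped glass shaker, 70 mm across, 135 mm high, origin under its centre. Leave alone.
- spoon: Wooden spoon, 280 mm long, lying. Leave alone.
- scraper: Steel grill scraper with black handle, 260 mm long, lying. Leave alone.
- tongs: Long steel grill tongs with black tips, 350 mm, lying; origin near the middle. Leave alone.
- basket: Blue plastic basket 200 x 160 x 90 mm, origin under its centre. Leave alone.
There are look-alikes about, which are no part of the job. Of the things like the press, leave any that is turquoise; of the rest the smaller one is meant.

How it is judged:
On the way, in this order (a step that is already met when the one before it is completed fails the run):
1. the leg is swung out and pressed against its stop screw with at least 6 N (contact force between leg and stop above 6 N), for 0.2 s.
2. the grill press stands on the middle of the foot plate (horizontal distance between press and foot below 0.015 m and z of press in the frame of foot between -0.004 and 0.004 m and contact force between press and leg above 2 N), for 0.2 s.
At the end, for the whole second after the job is handed in: The leg is still swung out to its stop (leg_pad within 20 mm of the post's stop_face); the grill press stands upright (within 0.06 rad) and still on the foot plate, its centre within 15 mm of the middle, its underside on the plate (within 4 mm), released (all of step 2 and distance between leg_pad and stop_face below 0.02 m and angle between press's own z axis and vertical below 0.06 rad and linear speed of press below 0.01 m/s and angular speed of leg below 0.03 rad/s); the robot touches nothing.
It fails at once if the robot pushes on the leg with more than 20 N (it bends) (contact force between any of the fingers, the arm and leg above 20 N).
It fails at once if the press is dropped or rammed on the foot plate (more than 40 N) (contact force between press and leg above 40 N).
It fails at once if a bystander is moved by more than 20 mm, or the shaker is tipped (distance of any of shaker, spoon, scraper, tongs, basket from where it was at the start of the episode above 0.02 m or angle between shaker's own z axis and vertical above 0.3 rad).
It also fails if it takes over 67 s, if anything falls off the work surface, if the arm or the gripper's body presses on something with over 40 N, if the wrist force passes 120 N, or if a joint passes its speed limit or range.

ROBOT

A 6-joint arm with a two-finger parallel gripper is mounted at the origin on the work surface. World frame = base frame: x ahead of the robot, y to its left, z up, the work surface at z = 0. Lengths are in m, angles in rad, forces in N, time in s.
With the tool pointing down it reaches from about 0.2 to 0.875 m from the base axis. Payload 3.4 kg.
Tool frame: the origin (TCP) lies between the finger pads; the fingertips stand 25 mm ahead of it and the grasp point (between the pads) lies 6 mm ahead of it (r.nose_length is the z of the fingertips in the tool frame, in m); z points along the fingers, y is the line along which they close (so a half turn about z gives the same grasp; the last joint's range is limited). The gripper opens to 94 mm and grips with 3 to 60 N. Pads are 16 mm wide; open, the fingers measure 119 mm over their backs; the gripper's body (75 mm by 177 mm) begins 78 mm behind the grasp point.
Start: joints at [-1.295, 0.276, 1.505, -0, 1.361, -0.121], TCP at [0.222, -0.53, 0.23] pointing down, gripper open.
Joint ranges: [-2.89, 2.89], [-0.75, 2.08], [0.22, 2.7], [-1.18, 4.32], [0.11, 2.71], [-2.7, 2.7]. Speed limits (rad/s): [2.57, 2.57, 3.14, 3.14, 3.14, 3.14].

INTERFACE

Orientations are given as a unit quaternion [w, x, y, z].
In Python, from plant import r, gripper_to, inverse_kinematics, vision, models, telemetry gives the robot as it stands. Calls block until the motion is done:
- r.move_to(position, orientation): joint-space move of the TCP to a pose.
- r.move_l(position, rot=None, vel=0.15, guard=None): straight line of the TCP; rot=None keeps the orientation; vel is the mean speed in m/s. With guard (N) it stops when the force on the tool has changed by that much, and returns True; else False.
- r.movej(angles): joint-space move.
- gripper_to(opening, f_grip=None): finger opening in m; f_grip is the grip in N (None keeps the last); returns when the fingers have stopped.
- r.hold(seconds).
- inverse_kinematics(position, orientation): joint angles nearest the present ones, or None.
- vision.snapshot(name): name is "scene" or "top" or "wrist"; returns the picture (400x640x3 uint8, red, green, blue); there is no depth.
- vision.get_calibration(name): a dict with "fx", "fy", "cx", "cy" (pixels), "D" ([k1, k2, p1, p2, k3] as OpenCV has them; the pictures are not rectified), "position" and "orientation" of the camera in the world. Camera axes: x right, y down, z forward; pixel columns grow to the right and rows downward; lengths in m; the calibration is good to about 2 mm. A picture is of the moment at which its call begins: read the wrist's pose just before it. get_calibration takes no time and is no camera call; for the wrist camera it gives the pose at the moment of the call.
A pose or a line that the arm cannot do raises r.PlanningError and nothing moves.
- r.sign_off(): hands the job in; it is judged then, once.
Trained networks look in the newest picture that a camera, given by its name, has taken for a name from the list of things; names that differ only in an ending like _2 or _b are one class to them, and where a whole thing is asked for, a point or a joint stands for the part that bears it (a point fixed in the world has none). Each returns a list of dicts, best first, with "score" (0 to 1); they miss things now and then, are a little off and sometimes report something else, mostly with a low value. They report only what shows in the picture. A call takes as long as a camera call. They do not tell look-alikes from the thing itself.
- models.boxes_of(thing, camera): "at" ([x, y, z] in m, in world coordinates, good to about 4 mm: the middle of the surface that is visible of it).
- models.regions_of(thing, camera): "pixels" (400x640 bool, what is visible of it).
- models.mark_of(thing, camera): "at" ([x, y, z] in m, in world coordinates, good to about 4 mm: a listed point, or the origin of a listed thing).
Readings, each from a call of its own:
- telemetry.current_t(): time.
- telemetry.current_joints(): joint angles.
- telemetry.current_dq(): joint speeds.
- telemetry.current_joint_efforts(): joint torques, N m.
- telemetry.current_ee_pos(): TCP position.
- telemetry.current_tool_rot(): TCP orientation.
- telemetry.current_wrist_force(): force on the tool from outside, world axes, zero at the start.
- telemetry.current_torque(): the same for the moment, N m.
- telemetry.current_opening(): finger opening in m.
- telemetry.current_finger_force(): force on a finger pad.
Only numpy, scipy, OpenCV 4.12 (cv2) and the standard library are available. Lean on these libraries where they do the work, as an engineer would, in place of code of your own. Each camera call takes 0.05 s, during which the arm holds its last target. There are 200 camera calls.

## Working session

There is one attempt and no reset: what is moved stays moved. The work goes in short steps, each a Python script; the robot and the scene stay as the last script left them, time stands still between calls to the robot, and variables do not carry over. Pictures are saved under pics/ and viewed, at most 10 in all, crops included, and the job is handed in when it is done.

```bash
ls; mkdir -p pics
cat > h.py <<'E'
import numpy as np, cv2
from plant import r, gripper_to, inverse_kinematics, vision, models, telemetry
from scipy.spatial.transform import Rotation as R
def down(yaw):  # tool z down, tool y axis direction at angle yaw+90deg mirrored
    q=(R.from_euler('z',yaw)*R.from_euler('x',np.pi)).as_quat(); return [q[3],q[0],q[1],q[2]]
def save(im,n): cv2.imwrite('pics/'+n,im[:,:,::-1])
def px(p,cal):
    w,x,y,z=cal['orientation']; Rm=R.from_quat([x,y,z,w]).as_matrix()
    pc=Rm.T@(np.array(p)-cal['position'])
    K=np.array([[cal['fx'],0,cal['cx']],[0,cal['fy'],cal['cy']],[0,0,1.]])
    return cv2.projectPoints(pc[None],np.zeros(3),np.zeros(3),K,np.array(cal['D'],float))[0].ravel()
def ray(u,v,cal):
    K=np.array([[cal['fx'],0,cal['cx']],[0,cal['fy'],cal['cy']],[0,0,1.]])
    q=cv2.undistortPoints(np.array([[[u,v]]],float),K,np.array(cal['D'],float)).ravel()
    w,x,y,z=cal['orientation']; d=R.from_quat([x,y,z,w]).apply([q[0],q[1],1]); return np.array(cal['position']),d/np.linalg.norm(d)
def atz(u,v,cal,z):
    o,d=ray(u,v,cal); return o+d*(z-o[2])/d[2]
E
python3 - <<'E'
from h import *
for c in ('top','scene'):
    im=vision.snapshot(c); save(im,c+'0.png'); print(c,vision.get_calibration(c)['position'])
    for t in ['press','leg','foot','leg_pad','stop_face','windscreen','stop','shaker','spoon','scraper','tongs','basket']:
        for m in (models.mark_of(t,c)): 
            if m['score']>.2: print(t,np.round(m['at'],3),round(m['score'],2),np.round(px(m['at'],vision.get_calibration(c))))
print(telemetry.current_t(), r.nose_length, telemetry.current_tool_rot())
E
```

```text
pics
top [ 0.24222637 -0.00411261  1.6047553 ]
press [0.624 0.227 0.   ] 0.86 [253. 193.]
press [ 0.434 -0.428 -0.003] 0.74 [442. 252.]
press [0.594 0.347 0.   ] 0.73 [218. 200.]
press [0.646 0.086 0.   ] 0.72 [294. 188.]
leg [ 0.449 -0.182 -0.001] 0.69 [370. 246.]
foot [ 0.5   -0.04   0.014] 0.65 [329. 229.]
foot [0.623 0.231 0.002] 0.6 [252. 193.]
leg_pad [ 0.484 -0.098  0.047] 0.96 [346. 233.]
stop_face [ 0.45  -0.179 -0.002] 0.73 [369. 246.]
stop_face [ 0.531 -0.154  0.044] 0.42 [363. 220.]
windscreen [ 0.446 -0.176  0.001] 0.89 [368. 247.]
shaker [0.421 0.292 0.002] 0.88 [230. 251.]
spoon [ 0.778 -0.011 -0.003] 0.56 [322. 153.]
scraper [0.721 0.329 0.   ] 0.84 [225. 166.]
tongs [ 0.463  0.446 -0.001] 0.71 [186. 237.]
basket [ 0.434 -0.43  -0.001] 0.78 [443. 252.]
scene [ 1.2248295  -0.10612156  0.77511274]
press [ 0.595  0.35  -0.   ] 0.97 [444. 200.]
press [0.625 0.228 0.001] 0.83 [407. 214.]
press [ 0.639  0.084 -0.   ] 0.68 [357. 226.]
press [ 0.445 -0.178 -0.   ] 0.22 [256. 188.]
leg [ 0.448 -0.181 -0.002] 0.66 [255. 189.]
foot [ 0.505 -0.034  0.014] 0.81 [307. 192.]
leg_pad [ 0.48  -0.097  0.047] 0.85 [283. 181.]
stop_face [ 0.534 -0.156  0.046] 0.61 [264. 198.]
windscreen [ 0.452 -0.181 -0.001] 0.94 [255. 190.]
stop [ 0.452 -0.179 -0.001] 0.42 [256. 190.]
shaker [0.422 0.295 0.002] 0.77 [407. 162.]
shaker [0.628 0.228 0.001] 0.73 [408. 214.]
spoon [ 0.773 -0.01   0.005] 0.78 [333. 273.]
scraper [ 0.713  0.33  -0.003] 0.69 [455. 234.]
scraper [ 0.504 -0.036  0.014] 0.47 [306. 192.]
tongs [ 0.462  0.446 -0.002] 0.78 [456. 165.]
tongs [ 0.436 -0.43  -0.001] 0.6 [170. 197.]
basket [ 0.434 -0.431 -0.002] 0.79 [169. 197.]
1.3 0.025 [ 7.88937088e-05  9.80383252e-01  1.97100668e-01 -6.67315868e-06]
```

Run:
```python
import cv2
a=cv2.imread('pics/top0.png')[130:290,160:480]; cv2.imwrite('pics/topc.png',cv2.resize(a,None,fx=2.5,fy=2.5,interpolation=cv2.INTER_CUBIC))
a=cv2.imread('pics/scene0.png')[120:320,140:500]; cv2.imwrite('pics/scenec.png',cv2.resize(a,None,fx=2.2,fy=2.2,interpolation=cv2.INTER_CUBIC))
```

```text
(no output)
```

View pics/topc.png

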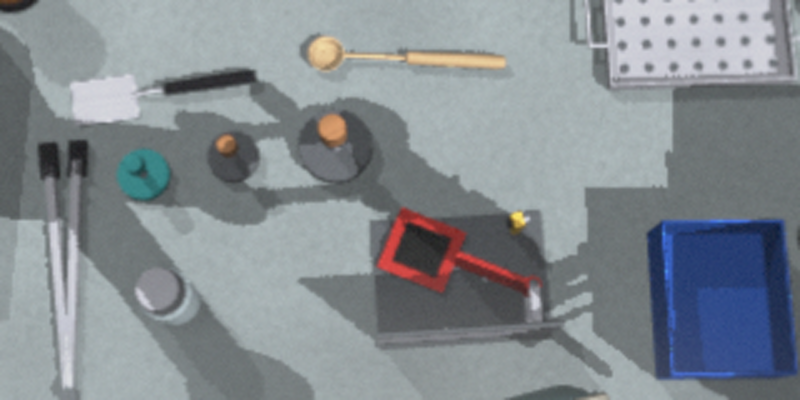

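View pics/scenec.png

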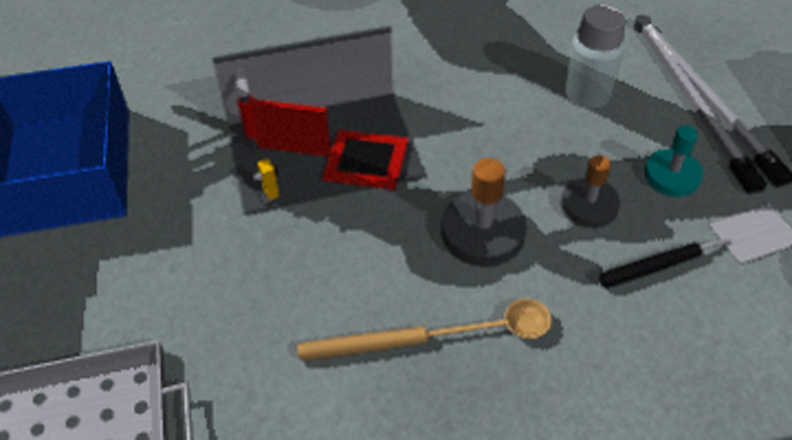

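The top view shows the smaller dark press at pixel (253,193), which is world (0.624, 0.227). The larger one is at (294,188) and the turquoise one at (218,200). The leg runs from the hinge at (370,246) to the foot at (329,229), and the yellow stop is at (367,218). The networks agree with this in both views.

```bash
cat >> h.py <<'E'
H=np.array([.449,-.180])
def tool(phi,d,z=.085,s=.08):
    u=np.array([np.cos(phi),np.sin(phi)]); n=np.array([u[1],-u[0]])
    p=H+s*u+d*n; return [p[0],p[1],z],down(phi-np.pi/2),n
def fn(n): return float(np.dot(telemetry.current_wrist_force()[:2],-n))
E
python3 - <<'E'
from h import *
gripper_to(0.0)
p,q,n=tool(1.216,-.027)
r.move_to([p[0],p[1],.21],q)
print(telemetry.current_t())
r.move_l(p,q,vel=.15)
print(telemetry.current_t(),telemetry.current_wrist_force(),telemetry.current_opening(),telemetry.current_joints())
p,q,n=tool(1.216,-.004)
f0=fn(n); g=r.move_l(p,q,vel=.04,guard=1.5)
e=telemetry.current_ee_pos(); print(g,fn(n)-f0,n@(np.array(e[:2])-H),telemetry.current_t())
save(vision.snapshot('wrist'),'w1.png')
E
```

```text
4.5083
5.4917 [0.02217561 0.22374822 0.73923886] 0.00017883682402532018 [-3.59989042e-01  2.43648875e-01  1.95752508e+00  2.11398111e-05
  9.39048654e-01  1.56593110e+00]
True 0.00922355754444272 -0.014096905012225174 5.8917
```

Run:
```python
from h import *
d=-.0135; phi=1.216
while phi>.3:
    phi-= .1 if phi>.65 else .025
    p,q,n=tool(phi,d)
    g=r.move_l(p,q,vel=.06 if phi>.6 else .025,guard=5)
    f=fn(n); print(round(phi,3),g,round(f,2),np.round(telemetry.current_wrist_force(),1),round(telemetry.current_t(),2))
    if g or f>5: break
e=np.array(telemetry.current_ee_pos()); print(e,n@(e[:2]-H))
```

```text
1.116 False 0.12 [-0.1  0.   0.6] 6.27
1.016 False -0.23 [-0.1 -0.6  0.4] 6.55
0.916 False -1.03 [ 0.9 -0.5 -1.1] 6.83
0.816 False -0.1 [0.3 0.1 0.3] 7.12
0.716 False 0.24 [0.3 0.6 0. ] 7.4
0.616 False 0.4 [-0.7 -0.   0.7] 7.68
0.591 False 2.07 [-1.4  1.5  1. ] 7.93
0.566 False 2.8 [-1.9  2.1  0.6] 8.18
0.541 False 1.74 [-1.6  1.1  1.1] 8.43
0.516 False 1.86 [-1.1  1.5  1. ] 8.68
0.491 False 1.35 [-0.8  1.1  0.7] 8.93
0.466 False 1.04 [-1.1  0.6 -0.3] 9.18
0.441 False 1.77 [-1.3  1.4 -0.4] 9.43
0.416 False 0.95 [-0.1  1.  -0. ] 9.68
0.391 False 1.67 [-0.8  1.5 -0.4] 9.93
0.366 False 4.59 [-1.3  4.4  2. ] 10.18
0.341 False 9.73 [-2.2  9.6  4.7] 10.43
[ 0.51859361 -0.13742615  0.08504659] -0.016848308930314696
```

Run:
```python
from h import *
p,q,n=tool(.341,-.0135)
def F(): return np.mean([fn(n) for _ in range(5)])
d=-.0135; r.hold(.1); print(F())
for i in range(8):
    f=F()
    if f>11: break
    d+=.0003 
    p,q,n=tool(.341,d); r.move_l(p,q,vel=.01)
a=[]
for i in range(6): r.hold(.1); a.append(np.round(telemetry.current_wrist_force(),1))
print(d,a,fn(n),telemetry.current_t())
e=np.array(telemetry.current_ee_pos()); print(e,n@(e[:2]-H))
for c in ('top','scene'):
    save(vision.snapshot(c),c+'1.png')
    for t in ('leg_pad','stop_face','foot','leg'):
        print(c,t,[(np.round(m['at'],3),round(m['score'],2)) for m in models.mark_of(t,c)][:2])
a=cv2.imread('pics/scene1.png')[140:260,200:360]; cv2.imwrite('pics/s1c.png',cv2.resize(a,None,fx=4,fy=4,interpolation=cv2.INTER_CUBIC))
```

```text
9.235361590722661
-0.0126 [array([-2.7, 11.1,  5.6]), array([-3.5, 11.2,  5.4]), array([-2.2, 11.3,  5.5]), array([-2.7, 11.2,  5.3]), array([-3.3, 12.2,  5.7]), array([-2.5, 11.6,  6.3])] 11.814805591003518 11.8833
[ 0.51856806 -0.13742326  0.08502285] -0.016859572301630234
top leg_pad [(array([ 0.533, -0.154,  0.044]), 0.68)]
top stop_face [(array([0.721, 0.33 , 0.001]), 0.56)]
top foot [(array([ 0.591, -0.127,  0.009]), 0.51)]
top leg []
scene leg_pad []
scene stop_face [(array([ 0.532, -0.154,  0.048]), 0.7)]
scene foot [(array([ 0.593, -0.123,  0.012]), 0.68), (array([ 0.529, -0.151,  0.044]), 0.42)]
scene leg [(array([ 0.445, -0.182, -0.001]), 0.74), (array([ 0.624,  0.228, -0.   ]), 0.21)]
```

View pics/s1c.png

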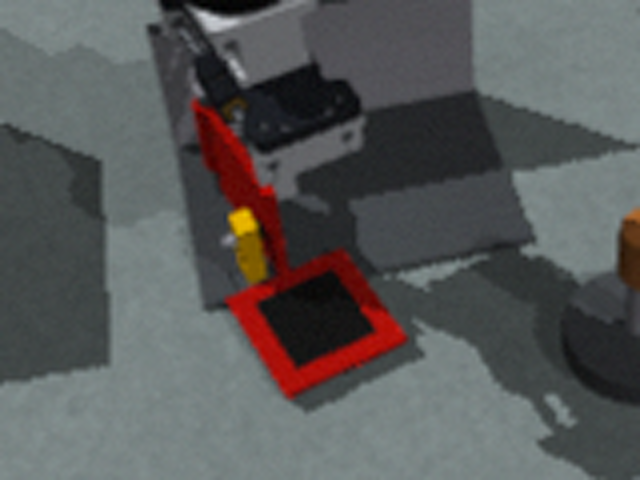

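The leg lies against the stop post's screw at crop (245,240), with a steady push of about 11.5 N. The foot patch is at crop (318,318). I'll retreat and look at the foot and press with the wrist camera.

Run:
```python
from h import *
p,q,n=tool(.341,-.04); r.move_l(p,q,vel=.1)
r.move_l([p[0],p[1],.25],q,vel=.3)
def look(ts,tag):
    im=vision.snapshot('wrist'); cal=vision.get_calibration('wrist'); save(im,tag+'.png'); print(tag,np.round(cal['position'],3),round(telemetry.current_t(),2))
    for t in ts:
        print(t,[(np.round(m['at'],4),round(m['score'],2)) for m in models.mark_of(t,'wrist')])
    return cal
def knob(tag):
    im=cv2.cvtColor(cv2.imread('pics/'+tag+'.png'),cv2.COLOR_BGR2HSV)
    m=cv2.inRange(im,(5,110,60),(20,255,255)); k,l,s,c=cv2.connectedComponentsWithStats(m)
    print([(s[i].tolist(),np.round(c[i]).tolist()) for i in range(1,k) if s[i,4]>150])
r.move_to([.56,-.11,.30],down(-np.pi/2)); look(['foot','leg_pad','leg'],'f1')
r.move_to([.60,.20,.24],down(-np.pi/2)); look(['press'],'p1'); knob('p1')
r.move_to([.58,.24,.26],down(-np.pi/2)); look(['press'],'p2'); knob('p2')
import numpy as np
a=np.hstack([cv2.imread(f'pics/{x}.png') for x in('p1','p2')]); b=np.hstack([cv2.imread('pics/f1.png'),0*cv2.imread('pics/f1.png')])
cv2.imwrite('pics/m.png',cv2.resize(np.vstack([a,b]),(800,500),interpolation=cv2.INTER_AREA))
```

```text
Traceback (most recent call last):
plant.PlanningError: the arm cannot take that pose within its joint ranges
```

```bash
cat >> h.py <<'E'
Y=np.pi/2
def look(ts,tag):
    im=vision.snapshot('wrist'); cal=vision.get_calibration('wrist'); save(im,tag+'.png'); print(tag,np.round(cal['position'],3),round(telemetry.current_t(),2))
    for t in ts:
        print(t,[(np.round(m['at'],4),round(m['score'],2)) for m in models.mark_of(t,'wrist')])
    hsv=cv2.cvtColor(im,cv2.COLOR_RGB2HSV)
    m=cv2.inRange(hsv,(5,110,60),(20,255,255)); k,l,s,c=cv2.connectedComponentsWithStats(m)
    print([(s[i].tolist(),np.round(c[i]).tolist()) for i in range(1,k) if s[i,4]>150])
    return cal
E
python3 - <<'E'
from h import *
print(telemetry.current_t(),telemetry.current_ee_pos())
r.move_to([.56,-.11,.30],down(Y)); look(['foot','leg_pad','leg'],'f1')
r.move_to([.60,.20,.24],down(Y)); look(['press'],'p1')
r.move_to([.58,.24,.26],down(Y)); look(['press'],'p2')
a=np.hstack([cv2.imread(f'pics/{x}.png') for x in('p1','p2')]); b=np.hstack([cv2.imread('pics/f1.png'),0*cv2.imread('pics/f1.png')])
cv2.imwrite('pics/m.png',cv2.resize(np.vstack([a,b]),(800,500),interpolation=cv2.INTER_AREA))
E
```

```text
13.5083 [ 0.51039947 -0.11565273  0.24891077]
f1 [ 0.56  -0.026  0.455] 15.91
foot [(array([ 0.5883, -0.1233,  0.0107]), 0.56)]
leg_pad [(array([ 0.5366, -0.1524,  0.0431]), 0.67)]
leg [(array([ 0.4447, -0.1761, -0.0026]), 0.82)]
[([486, 0, 40, 193, 2191], [504.0, 118.0])]
p1 [0.6   0.283 0.396] 17.32
press [(array([ 0.6447,  0.0879, -0.001 ]), 0.86), (array([5.959e-01, 3.511e-01, 2.000e-04]), 0.86), (array([ 6.286e-01,  2.253e-01, -6.000e-04]), 0.6)]
[([339, 142, 29, 29, 657], [353.0, 156.0]), ([456, 233, 44, 115, 1798], [475.0, 269.0]), ([360, 301, 28, 9, 183], [373.0, 306.0]), ([448, 385, 16, 15, 216], [455.0, 392.0])]
p2 [0.58  0.324 0.416] 17.73
press [(array([ 0.5958,  0.3522, -0.0029]), 0.91), (array([ 6.461e-01,  8.600e-02, -2.000e-04]), 0.74), (array([0.6266, 0.228 , 0.001 ]), 0.64)]
[([358, 182, 27, 25, 521], [371.0, 194.0]), ([464, 258, 39, 90, 1351], [481.0, 283.0]), ([455, 385, 16, 15, 206], [463.0, 392.0])]
```

View pics/m.png

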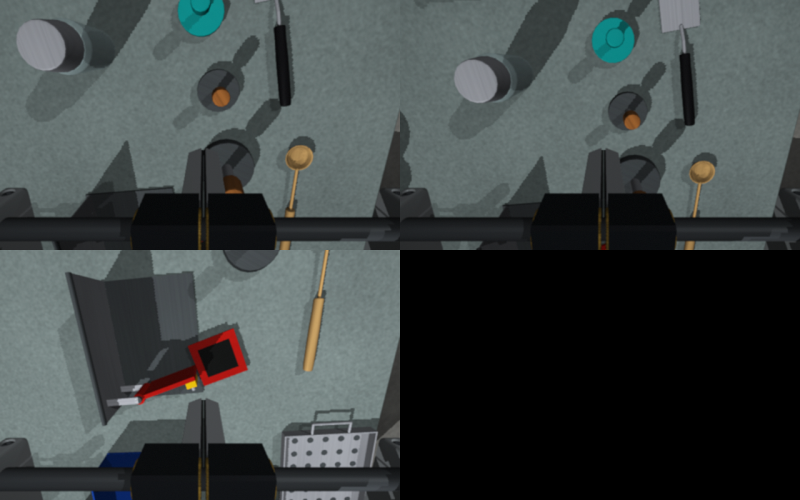

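The wrist views show the target press's wooden knob at p1 (353,156) and p2 (371,194). f1 shows the foot patch at about (352,171), with the blade up against the stop.

```bash
cat > tri.py <<'E'
from h import *
cal=vision.get_calibration('wrist')
def at(pos): c=dict(cal); c['position']=np.array(pos); return c
o1,d1=ray(353,156,at([.600,.283,.396])); o2,d2=ray(371,194,at([.580,.324,.416]))
A=np.stack([d1,-d2],1); s=np.linalg.lstsq(A,o2-o1,rcond=None)[0]
print('knob',o1+s[0]*d1,o2+s[1]*d2)
for z in (.078,): print(atz(353,156,at([.600,.283,.396]),z),atz(371,194,at([.580,.324,.416]),z))
im=cv2.imread('pics/f1.png')
hs=cv2.cvtColor(im,cv2.COLOR_BGR2HSV); red=cv2.inRange(hs,(0,120,40),(8,255,255))|cv2.inRange(hs,(172,120,40),(180,255,255))
cs,_=cv2.findContours(red,cv2.RETR_CCOMP,cv2.CHAIN_APPROX_NONE)
holes=[c for c,h in zip(*cv2.findContours(red,cv2.RETR_CCOMP,cv2.CHAIN_APPROX_NONE)[:1],_[0]) if h[3]>=0]
c=max(holes,key=cv2.contourArea); (u,v),wh,an=cv2.minAreaRect(c); print(u,v,wh,an,atz(u,v,at([.56,-.026,.455]),.012))
E
python3 tri.py
```

```text
knob [0.62478235 0.22693525 0.07661543] [0.62474109 0.226915   0.07661578]
[0.62467492 0.22717829 0.078     ] [0.62455861 0.22731097 0.078     ]
348.4716796875 172.47348022460938 (46.43592834472656, 53.139102935791016) 69.67686462402344 [ 0.58913135 -0.12459717  0.012     ]
```

Run:
```python
from h import *
gripper_to(.07)
r.move_to([.6247,.2271,.16],down(Y))
g=r.move_l([.6247,.2271,.073],vel=.12,guard=5); print('touch',g)
gripper_to(.01,30); print(telemetry.current_opening(),telemetry.current_finger_force(),telemetry.current_wrist_force())
r.move_l([.6247,.2271,.18],vel=.12); r.hold(.2)
print(telemetry.current_opening(),telemetry.current_wrist_force(),telemetry.current_torque(),telemetry.current_t())
r.move_to([.590,-.1245,.16],down(Y))
for c in ('top','scene'):
    save(vision.snapshot(c),c+'2.png')
    for t in ('foot','press','leg_pad'): print(c,t,[(np.round(m['at'],3),round(m['score'],2)) for m in models.mark_of(t,c)][:4])
save(vision.snapshot('wrist'),'w2.png'); print(telemetry.current_ee_pos(),telemetry.current_t())
a=cv2.resize(cv2.imread('pics/scene2.png')[100:260,200:420],(440,320)); b=cv2.resize(cv2.imread('pics/w2.png'),(512,320))
cv2.imwrite('pics/m2.png',cv2.resize(np.hstack([a,b]),(800,269)))
```

```text
touch False
0.025249799919568116 29.99983102083206 [ 2.18938529 -0.87749332  0.00288386]
0.02538154347439867 [ 0.55113837 -0.25357906 -6.28405802] [-0.08472759 -0.08298115  0.00438378] 22.325
top foot [(array([ 0.588, -0.124,  0.009]), 0.53)]
top press [(array([ 0.597,  0.348, -0.003]), 0.94), (array([0.612, 0.212, 0.001]), 0.68), (array([ 0.642,  0.084, -0.002]), 0.68), (array([0.464, 0.445, 0.002]), 0.49)]
top leg_pad []
scene foot [(array([ 0.589, -0.123,  0.014]), 0.61)]
scene press [(array([ 0.592,  0.348, -0.001]), 0.83), (array([0.642, 0.084, 0.002]), 0.72), (array([0.612, 0.208, 0.001]), 0.56)]
scene leg_pad [(array([ 0.53 , -0.152,  0.046]), 0.56), (array([ 0.611,  0.211, -0.   ]), 0.19)]
[ 0.59010394 -0.12411748  0.15991889] 24.1083
```

View pics/m2.png

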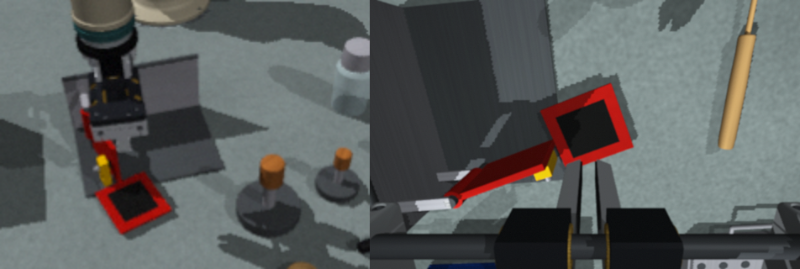

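Scene2 shows empty fingers above the foot. The press slipped out early in the fast joint move and is standing upright near (0.612, 0.21). I'll re-measure and re-grasp with more force and slower moves.

Run:
```python
from h import *
print(telemetry.current_opening(),telemetry.current_wrist_force())
r.move_l([.590,-.1245,.25],vel=.3); gripper_to(.07)
r.move_to([.60,.20,.24],down(Y)); c1=look(['press'],'p3')
r.move_to([.58,.225,.26],down(Y)); c2=look(['press','shaker','spoon','scraper'],'p4')
```

```text
0.010147715525112396 [-0.32282297 -0.40595222 -0.27903048]
p3 [0.6   0.283 0.396] 26.87
press [(array([6.446e-01, 8.560e-02, 6.000e-04]), 0.95), (array([ 0.5981,  0.3546, -0.0018]), 0.95), (array([ 0.6118,  0.211 , -0.0013]), 0.62)]
[([325, 162, 28, 28, 629], [339.0, 175.0]), ([458, 233, 43, 94, 1572], [477.0, 259.0]), ([353, 302, 39, 34, 1054], [372.0, 319.0])]
p4 [0.58  0.309 0.416] 27.24
press [(array([ 0.6153,  0.211 , -0.0023]), 0.85), (array([ 0.5956,  0.3511, -0.002 ]), 0.83), (array([0.645 , 0.0864, 0.0036]), 0.59)]
shaker [(array([0.4244, 0.2916, 0.0009]), 0.88)]
spoon []
scraper [(array([ 7.162e-01,  3.311e-01, -7.000e-04]), 0.68)]
[([344, 184, 27, 25, 517], [357.0, 196.0]), ([465, 246, 40, 64, 1261], [484.0, 267.0]), ([370, 313, 37, 32, 883], [388.0, 328.0])]
```

View pics/p4.png

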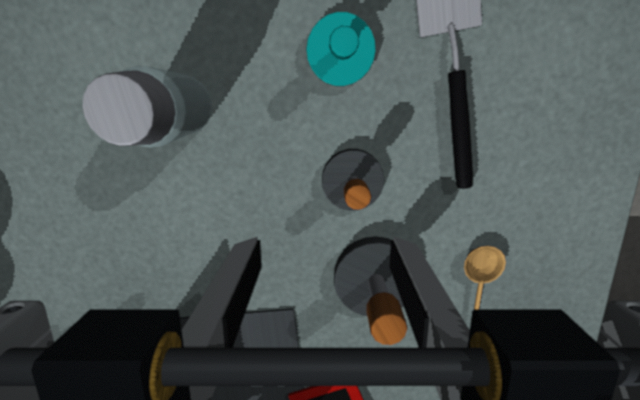

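p4 shows the press upright with its knob at (357,196). The shaker at (120,108) and the scraper at (462,130) are undisturbed.

```bash
python3 - <<'E'
from h import *
cal=vision.get_calibration('wrist')
def at(pos): c=dict(cal); c['position']=np.array(pos); return c
a=atz(339,175,at([.600,.283,.396]),.0775); b=atz(357,196,cal,.0775); print(a,b)
k=(a+b)/2
if np.linalg.norm(a-b)>.004: raise SystemExit
r.move_to([k[0],k[1],.16],down(Y))
print('touch',r.move_l([k[0],k[1],.073],vel=.12,guard=5))
gripper_to(.01,58); r.hold(.2); print(telemetry.current_opening(),telemetry.current_finger_force())
r.move_l([k[0],k[1],.10],vel=.06); r.hold(.1)
print(telemetry.current_opening(),telemetry.current_wrist_force())
r.move_l([k[0],k[1],.24],vel=.1); r.hold(.1)
print(telemetry.current_opening(),telemetry.current_wrist_force(),telemetry.current_torque(),telemetry.current_t())
save(vision.snapshot('scene'),'scene3.png')
E
python3 -c "
import cv2
cv2.imwrite('pics/s3c.png',cv2.resize(cv2.imread('pics/scene3.png')[60:260,260:500],(600,500)))"
```

```text
[0.61200654 0.209855   0.0775    ] [0.61058148 0.21016615 0.0775    ]
touch False
0.025270458290536202 57.999563813209534
0.02504501875963841 [-0.13052302  0.25628219 -6.58558496]
0.02504064473884627 [-0.47207299  0.8615571  -6.45621548] [-0.01148107 -0.06336183 -0.06869433] 32.1333
```

View pics/s3c.png

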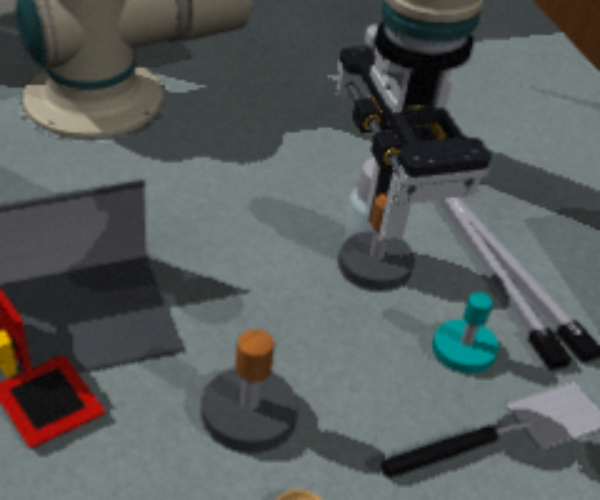

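The press is held upright at crop (375,260), with a lift weight of 6.5 N. I'll carry it slowly.

Run:
```python
from h import *
r.move_l([.5893,-.1242,.24],vel=.09); r.hold(.1)
print(telemetry.current_opening(),telemetry.current_wrist_force(),telemetry.current_t())
if telemetry.current_opening()<.02: raise SystemExit('lost')
r.move_l([.5893,-.1242,.15],vel=.1); r.hold(.2)
for c in ('top','scene'):
    save(vision.snapshot(c),c+'4.png')
    for t in ('foot','press','leg_pad'): print(c,t,[(np.round(m['at'],3),round(m['score'],2)) for m in models.mark_of(t,c)][:5])
look(['press','foot'],'w4'); print(telemetry.current_opening(),telemetry.current_wrist_force())
a=cv2.resize(cv2.imread('pics/scene4.png')[100:260,200:420],(440,320)); b=cv2.resize(cv2.imread('pics/w4.png'),(512,320))
cv2.imwrite('pics/m4.png',cv2.resize(np.hstack([a,b]),(800,269)))
```

```text
0.025296815195411153 [ 0.48003631 -0.11918087 -5.96257585] 36.1583
top foot [(array([ 0.585, -0.126,  0.011]), 0.65)]
top press [(array([ 0.596,  0.347, -0.002]), 0.64), (array([0.642, 0.085, 0.003]), 0.59), (array([ 0.588, -0.122,  0.08 ]), 0.38)]
top leg_pad [(array([0.464, 0.444, 0.   ]), 0.19)]
scene foot [(array([ 0.594, -0.122,  0.014]), 0.55)]
scene press [(array([ 0.593,  0.351, -0.002]), 0.82), (array([0.642, 0.086, 0.001]), 0.75), (array([ 0.59 , -0.123,  0.078]), 0.58)]
scene leg_pad [(array([ 0.531, -0.149,  0.045]), 0.57)]
w4 [ 0.589 -0.04   0.306] 37.86
press [(array([ 0.5907, -0.125 ,  0.0773]), 0.65), (array([ 0.7789, -0.0131, -0.0014]), 0.44)]
foot [(array([ 0.4433, -0.1773, -0.0029]), 0.43), (array([ 0.4493, -0.1788, -0.0023]), 0.24)]
[([526, 0, 59, 225, 4905], [555.0, 127.0]), ([299, 236, 54, 70, 2680], [327.0, 274.0])]
0.025342967443469103 [ 0.04264472 -0.50259799 -6.93096819]
```

View pics/m4.png

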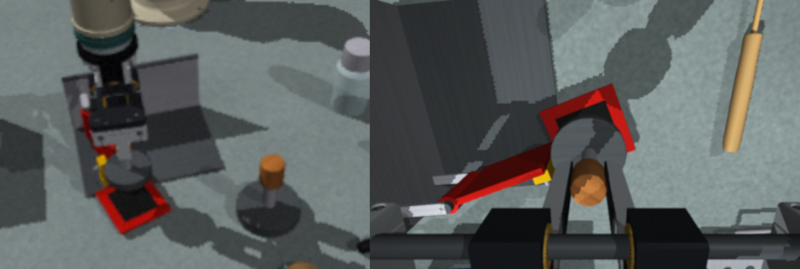

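The scene4 and w4 views show the press upright and centred over the foot: the networks give (0.5895, −0.1235, 0.078) against the foot at (0.589, −0.124). I'll lower it under guard.

Run:
```python
from h import *
r.move_l([.5893,-.1242,.094],vel=.06); r.hold(.2)
w0=np.mean([telemetry.current_wrist_force()[2] for _ in range(5)])
g=r.move_l([.5893,-.1242,.079],vel=.012,guard=3)
r.hold(.2); print(g,telemetry.current_ee_pos(),w0,telemetry.current_wrist_force(),telemetry.current_torque())
f=telemetry.current_wrist_force()[2]; z=telemetry.current_ee_pos()[2]
while telemetry.current_wrist_force()[2]<-1 and z>.079:
    z-=.0005; r.move_l([.5893,-.1242,z],vel=.01); r.hold(.05)
print(z,telemetry.current_wrist_force())
gripper_to(.023,10); r.hold(.1); gripper_to(.045); r.hold(.2)
print(telemetry.current_opening(),telemetry.current_wrist_force(),telemetry.current_t())
r.move_l([.5893,-.1242,.17],vel=.12); 
r.move_l([.56,-.02,.28],vel=.3); r.hold(.3)
for c in ('top','scene'):
    save(vision.snapshot(c),c+'5.png')
    for t in ('foot','press','leg_pad','stop_face'): print(c,t,[(np.round(m['at'],3),round(m['score'],2)) for m in models.mark_of(t,c)][:5])
print(telemetry.current_t(),telemetry.current_wrist_force())
a=cv2.resize(cv2.imread('pics/scene5.png')[120:260,220:400],(720,560)); cv2.imwrite('pics/m5.png',a)
```

```text
True [ 0.58938767 -0.12418474  0.08489594] -6.481429300576343 [ 1.03263055 -0.10007643  6.8085726 ] [-0.00909957  0.06727562  0.00665137]
0.08489593833312234 [ 1.03263055 -0.10007643  6.8085726 ]
0.04519699042902263 [-0.89346848  0.0971052  -0.43597947] 41.2667
top foot [(array([ 0.588, -0.127,  0.01 ]), 0.66), (array([ 0.723,  0.327, -0.001]), 0.17)]
top press [(array([0.644, 0.084, 0.002]), 0.88), (array([0.596, 0.348, 0.001]), 0.85), (array([ 0.589, -0.123,  0.012]), 0.62), (array([ 0.535, -0.154,  0.045]), 0.17)]
top leg_pad [(array([ 0.534, -0.153,  0.044]), 0.83)]
top stop_face [(array([ 0.534, -0.157,  0.042]), 0.57)]
scene foot [(array([ 0.592, -0.126,  0.014]), 0.77)]
scene press [(array([ 0.587, -0.124,  0.015]), 0.95), (array([0.597, 0.349, 0.   ]), 0.86), (array([0.639, 0.087, 0.002]), 0.74)]
scene leg_pad [(array([ 0.529, -0.148,  0.043]), 0.86), (array([ 0.437, -0.43 , -0.001]), 0.7)]
scene stop_face [(array([ 0.532, -0.155,  0.047]), 0.66)]
43.6083 [ 0.34500822 -0.34895709 -0.42175512]
```

View pics/m5.png

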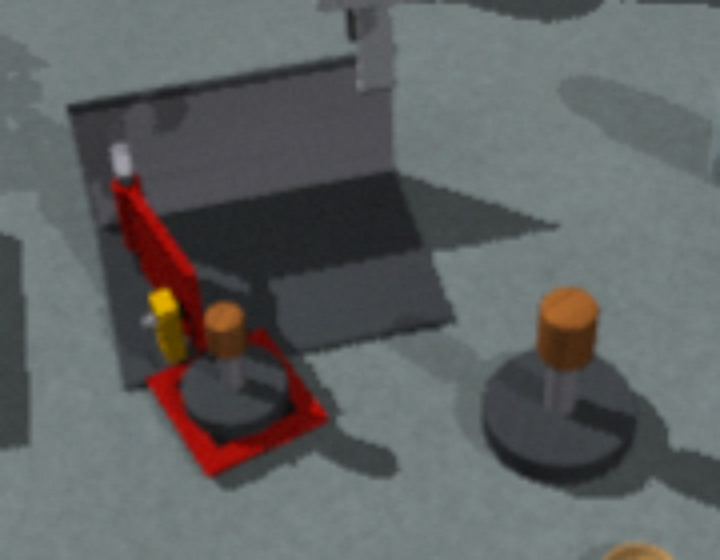

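The press stands upright on the foot patch at crop (235,390), the leg is against the stop, and the robot is clear. Handing it in.

```bash
python3 -c "
from plant import r
print(r.sign_off())"
```

```text
the job is handed in; nothing more can be done
None
```

I handed the job in at about 44 s, though the verdict was not shown: the leg is against its stop screw after a steady push of about 11.5 N, and the small dark press stands released on the middle of the foot plate; on the first carry the press slipped out of the grip onto the worktop (not the foot), so I picked it up again with more force.

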